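# Let the clementine out of the fruit dispenser

### The job

Push the wooden tray along the worktop, low edge first, until it sits squarely against the front of the fruit dispenser. Then press down the paddle of the lane that holds the round clementine, so that its gate lifts, keep it down until the clementine has rolled out into the tray, and let the paddle come back up so that the gate is shut again. Leave the lemon in its lane and the other things where they stand; do not pick up or lift anything or touch the fruit: only push and press.

Things in the scene. Friction and masses are not known exactly. Their poses are not given: they have to be found in the camera images.
- dispenser: Fixed plywood fruit dispenser, 186 (x) x 180 (y) x 138 (high) mm, with two sloping lanes, middles at x = -45 mm ('near' the robot) and x = +45 mm ('far'); which holds the clementine varies. Origin on the worktop, midway between the lanes. +y points out of the outlets (roughly robot's left), z up. Gates at y = 70 mm, lever pivots at y = -40, z = 125 mm, paddles behind at -y.
- dispenser_front (a point): Middle of the dispenser's upright front panel (dispenser x = 0, y = +75 mm, 15 mm up), which the tray's low edge must meet. The lane floors stick out over it to y = 105 mm, their underside about 35 mm above the worktop, so the tray's low edge passes under them.
- lever_near (a joint): Rocking lever of the lane at x = -45 mm (nearer the robot). 0 = gate shut (paddle up), grows to 0.6 rad at its stop as the paddle is pressed down and the gate lifts. The clementine passes under the gate from about 0.45 rad. A spring shuts it again; pressing takes about 2 N at first and 5 N fully down.
- lever_far (a joint): The same lever of the lane at x = +45 mm (farther from the robot).
- paddle_near_top (a point): Middle of the top of the near lever's grey ribbed paddle, 64 mm (along dispenser x) x 48 mm (along y), 6 mm thick, about 149 mm above the worktop with the gate shut and at dispenser x = -45, y = -122 mm. Fully pressed it is about 50 mm lower. Nothing lies below it.
- paddle_far_top (a point): The same point of the far lever's paddle, at dispenser x = +45, y = -122 mm.
- tray: Loose wooden tray, 240 mm (x) x 150 mm (y), about 0.4 to 0.7 kg, walls 6 mm thick; the wall at its -y side (towards the dispenser) is 26 mm high, the other three are 55 mm high. Origin at the centre of its underside. It starts 45 to 90 mm out from the dispenser's front panel, a little turned and off-centre.
- tray_low_edge (a point): Middle of the outer face of the tray's low wall (tray y = -75 mm), 13 mm up. At home it is at dispenser y = 75 mm.
- tray_back (a point): Middle of the outer face of the high wall opposite the low one (tray y = +75 mm), 30 mm up: the place to push.
- clementine_center (a point): Centre of the clementine, round, 62 mm, loose, lying in one lane behind its gate.
- lemon_center (a point): Centre of the lemon, oblong, 71 x 53 x 51 mm, loose, lying in the other lane behind its gate. Must stay there.
- jam_jar_center (a point): Centre of a jam jar, 69 mm across, 101 mm high; bystander, right of the dispenser.
- flat_tin_center (a point): Centre of a flat fish tin, 63 x 107 x 26 mm; bystander, right of the dispenser.
- kitchen_timer_center (a point): Centre of a round kitchen timer, 65 mm across, 45 mm high; bystander, beyond the dispenser.

How it is judged:
On the way, in this order (a step that is already met when the one before it is completed fails the run):
1. the tray is against the front of the dispenser, squarely, both gates shut (y of tray_low_edge in the frame of dispenser below 0.087 m and angle between the y axis of tray and the y axis of dispenser, either way round below 0.1 rad and value of joint each of lever_near, lever_far below 0.06 rad), for 0.2 s.
2. a paddle is pressed down by the fingers so that its gate lifts (((value of joint lever_near above 0.35 rad and contact force between the fingers and lever_near_c0 above 0.5 N) or (value of joint lever_far above 0.35 rad and contact force between the fingers and lever_far_c0 above 0.5 N))), for 0.1 s.
3. the clementine has rolled out into the tray (x of clementine_center in the frame of tray between -0.105 and 0.105 m and y of clementine_center in the frame of tray between -0.06 and 0.06 m and z of clementine_center in the frame of tray below 0.05 m), for 0.2 s.
At the end, for the whole second after the job is handed in: The clementine lies at rest in the tray, the tray stands squarely (within 0.1 rad) against the dispenser's front (gap under 12 mm), both levers are back up (under 0.06 rad, gates shut) and the lemon is still in its lane (all of step 1 and all of step 3 and linear speed of clementine below 0.03 m/s and linear speed of tray below 0.01 m/s and y of lemon_center in the frame of dispenser below 0.07 m and z of lemon_center in the frame of dispenser above 0.05 m); the robot touches nothing.
It fails at once if the lemon is let out of its lane (y of lemon_center in the frame of dispenser above 0.085 m).
It fails at once if the fruit is touched by the robot (contact force between any of the fingers, the arm and clementine above 0.3 N or contact force between any of the fingers, the arm and lemon above 0.3 N).
It fails at once if the tray is lifted or tipped (height (world z) of tray above 0.012 m or angle between tray's own z axis and vertical above 0.12 rad).
It fails at once if a bystander is knocked or moved (distance of any of jam_jar_center, flat_tin_center, kitchen_timer_center from where it was at the start of the episode above 0.02 m).
It also fails if it takes over 48 s, if anything falls off the work surface, if the arm or the gripper's body presses on something with over 40 N, if the wrist force passes 120 N, or if a joint passes its speed limit or range.

### The arm

A 7-joint arm with a two-finger parallel gripper is mounted at the origin on a cart in front of the work surface, level with it; the furniture and walls round the work are solid. World frame = base frame: x ahead of the robot, y to its left, z up, the work surface at z = 0. Lengths are in m, angles in rad, forces in N, time in s.
With the tool pointing down it reaches from about 0.425 to 1.025 m from the base axis. Payload 3.6 kg.
Tool frame: the origin (TCP) lies between the finger pads; the fingertips stand 22 mm ahead of it and the grasp point (between the pads) lies 3 mm ahead of it; z points along the fingers, y is the line along which they close (so a half turn about z gives the same grasp; the last joint's range is limited). The gripper opens to 85 mm and grips with 20 to 120 N. Pads are 22 mm wide; open, the fingers measure 114 mm over their backs; the gripper's body (76 mm by 85 mm) begins 54 mm behind the grasp point. The pads swing forward as they close: fully open they stand 13 mm farther back than shut.
Start: joints at [-1.198, 0.591, 0.048, 1.609, -0.033, 0.943, -0.034], TCP at [0.326, 0.647, 0.253] pointing down, gripper open.
Joint ranges: [-2.69, 2.69], [-0.47, 2.24], [-1.27, 1.36], [0.19, 2.51], [-1.53, 4.68], [0.08, 2.07], [-3.09, 3.09]. Speed limits (rad/s): [2.57, 2.57, 3.14, 3.14, 3.14, 3.14, 3.14].

### API

Orientations are given as a 3x3 rotation matrix whose columns are the frame's x, y, z axes.
In Python, from cell import robot gives the robot as it stands.
- The arm moves only by the shell command python3 -m creep 'ROWS'. ROWS is JSON, a list of rows, each a list of 3 entries, a list of its own where there are three numbers: the opening in per cent of the stroke, from 0 (shut) to 100 (fully open), then the shift along the tool's x, y, z normalised to -1 to 1, where 1 is 0.1 m, then the turn about the tool's z normalised to -1 to 1, where 1 is 0.5 rad. In form: [[grip, [tx, ty, tz], roll], ...]. A call has 1 to 20 rows; each row is the pose to reach, as a shift and turn from the pose commanded when the call began, along the tool's axes at that moment; what a row does not reach only later rows make up. A row lasts 1/10 s, in which the tool goes at most 50 mm and 8.59 degrees, less where a joint would pass 70% of its speed; a pose out of reach is approached as far as the arm can. A call with a number of a shift or a turn outside -1 to 1 is refused whole. A call with a gripper value outside its range is refused whole. The fingers move at their own pace and stop on an object; the grip force is fixed at half the most. Time passes only in rows, so rows that repeat a pose let the fingers close. It gives the time, the measured TCP pose, the force, the opening and the grip force at its end, in the units of the state.
- robot.get_obs(): the state, without advancing time (a new reading comes with each control period).
- robot.grab_frame(name): name is "side" or "top"; returns a dict with "image" (400x640x3 uint8, blue, green, red), "depth" (400x640 float32, m along the optical axis (not along the pixel's ray), 0 where there is no reading), "intrinsics" (3x3 intrinsics, pixels), "rvec" (rotation vector, rad) and "tvec" (3), from world to camera coordinates, as OpenCV has them. Camera axes: x right, y down, z forward; pixel columns grow to the right and rows downward; lengths in m; the calibration is good to about 2 mm. A picture is of the moment at which its call begins.
- robot.sign_off(): hands the job in; it is judged then, once.
The state is a dict: "time_s": time; "q": joint angles; "joint_vel": joint speeds; "tau": joint torques, N m; "tcp_pos": TCP position; "eef_rot": TCP orientation; "force": force on the tool from outside, world axes, zero at the start; "torque": the same for the moment, N m; "finger_gap": finger opening in m; "grasp_force": force on a finger pad.
Only numpy, scipy, OpenCV 4.12 (cv2) and the standard library are available. Lean on these libraries where they do the work, as an engineer would, in place of code of your own. Each camera call takes 0.05 s, during which the arm holds its last target. There are 200 camera calls.

## Working session

There is one attempt and no reset: what is moved stays moved. The work goes in short steps, Python scripts to look and compute and a shell command to move; the robot and the scene stay as the last step left them, time stands still between calls to the robot, and variables do not carry over. Pictures are saved under pics/ and viewed, at most 10 in all, crops included, and the job is handed in when it is done.

```bash
mkdir -p pics; cat > h.py <<'E'
import numpy as np, cv2
from cell import robot
def grab(n,tag):
    f=robot.grab_frame(n); np.savez(f'pics/{tag}.npz',**f); cv2.imwrite(f'pics/{tag}.png',f['image']); return f
def load(tag): return dict(np.load(f'pics/{tag}.npz'))
def cloud(f):
    K=f['intrinsics'];R=cv2.Rodrigues(f['rvec'])[0];d=f['depth']
    v,u=np.mgrid[:d.shape[0],:d.shape[1]]
    P=np.stack([(u-K[0,2])/K[0,0]*d,(v-K[1,2])/K[1,1]*d,d],-1)
    W=(P-f['tvec'].ravel())@R
    W[d==0]=np.nan
    return W
E
python3 - <<'E'
from h import *
for n in('top','side'): grab(n,n+'0')
o=robot.get_obs(); print(o['time_s'],o['tcp_pos'],o['eef_rot'],o['finger_gap'])
E
```

```text
0.1 [0.3259321  0.64681228 0.25225894] [[-8.93044378e-01  4.49967844e-01 -8.23725519e-04]
 [ 4.49968584e-01  8.93042407e-01 -1.87966060e-03]
 [-1.10165007e-04 -2.04927094e-03 -9.99997894e-01]] 0.08522879699733575
```

View pics/top0.png

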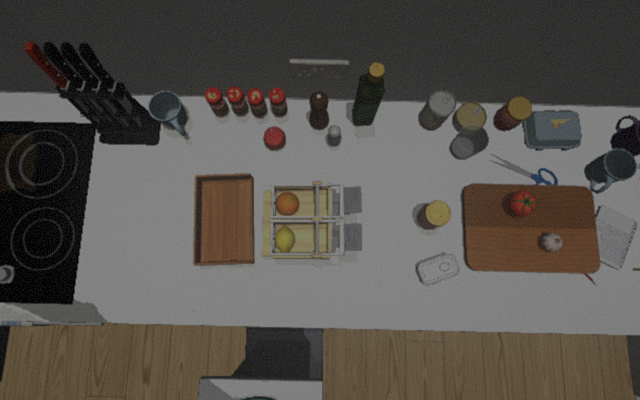

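View pics/side0.png

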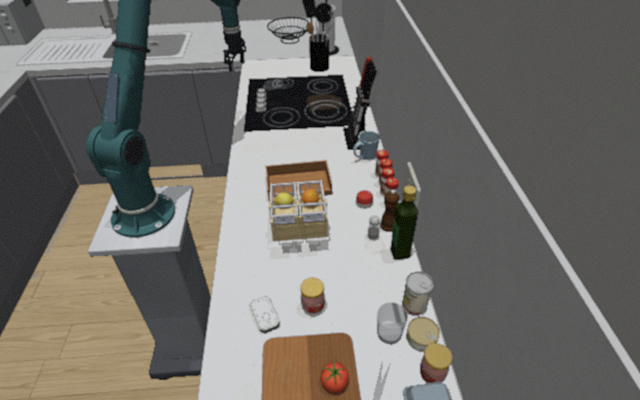

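The top view shows the tray at about (224,220). The dispenser is at (303,221), with the clementine in the upper (far) lane at (287,203) and the lemon in the near lane at (284,239). The grey paddles are at (353,200) and (353,236), and the timer is at (274,137). Next I'll measure these in the cloud.

```bash
python3 - <<'E'
from h import *
np.set_printoptions(precision=4,suppress=True)
f=load('top0'); W=cloud(f)
K=f['intrinsics'];R=cv2.Rodrigues(f['rvec'])[0];print(K[0],-R.T@f['tvec'].ravel())
for n,p in dict(table=(390,300),tray=(224,220),clem=(287,203),lemon=(284,239),pf=(353,200),pn=(353,236),timer=(274,137),jar=(434,214),tin=(438,268)).items(): print(n,W[p[1],p[0]])
x,y,z=W[...,0],W[...,1],W[...,2]
def fit(u0,u1,v0,v1,zl,zh):
    m=np.zeros(z.shape,bool);m[v0:v1,u0:u1]=1;m&=(z>zl)&(z<zh)
    P=np.c_[x[m],y[m]].astype(np.float32);r=cv2.minAreaRect(P);return m.sum(),r,cv2.boxPoints(r),P.mean(0),np.median(z[m])
for n,a in dict(tray=(185,259,165,272,.012,.075),pf=(345,368,180,217,.135,.165),pn=(345,368,218,255,.135,.165),disp=(258,346,175,265,.1,.15),clem=(272,302,188,216,.085,.2),lem=(272,302,224,255,.085,.2)).items():
    print(n,*fit(*a))
# pixel sampling of table z
g=cloud(load('top0'))[150:300:10,380:420:10,2];print('table z',np.nanmedian(g))
E
python3 - <<'E'
import cv2
im=cv2.imread('pics/top0.png')[160:280,180:380]
cv2.imwrite('pics/c0.png',cv2.resize(cv2.convertScaleAbs(im,alpha=1.5),None,fx=4,fy=4,interpolation=2))
E
```

```text
[383.4195   0.     316.5455] [ 0.4326 -0.1315  1.0598]
table [ 0.3544 -0.3369 -0.0024]
tray [0.5597 0.1212 0.0048]
clem [ 0.5927 -0.0596  0.115 ]
lemon [ 0.5037 -0.0545  0.1029]
pf [ 0.5978 -0.2212  0.1493]
pn [ 0.511  -0.2215  0.1496]
timer [ 0.7893 -0.0116  0.0443]
jar [ 0.5756 -0.4316  0.0989]
tin [ 0.4417 -0.4605  0.0248]
tray 1295 ((0.559679388999939, 0.11477158218622208), (0.24115090072155, 0.15079046785831451), 3.36738657951355) [[0.4349 0.183 ]
 [0.4437 0.0324]
 [0.6845 0.0466]
 [0.6756 0.1971]] [0.5698 0.1326] 0.040057150162966924
pf 415 ((0.5991597175598145, -0.21968862414360046), (0.06296665966510773, 0.036009445786476135), 0.11201026290655136) [[ 0.5676 -0.2017]
 [ 0.5677 -0.2378]
 [ 0.6307 -0.2376]
 [ 0.6306 -0.2016]] [ 0.599  -0.2198] 0.15058653255942503
pn 457 ((0.5089211463928223, -0.2215374857187271), (0.06229924038052559, 0.03770672157406807), 0.34850773215293884) [[ 0.4777 -0.2029]
 [ 0.4779 -0.2406]
 [ 0.5402 -0.2402]
 [ 0.54   -0.2025]] [ 0.5085 -0.2214] 0.15065295957006683
disp 2229 ((0.5527474880218506, -0.1112140491604805), (0.1901688128709793, 0.18367092311382294), 0.6269872188568115) [[ 0.4567 -0.0204]
 [ 0.4587 -0.2041]
 [ 0.6488 -0.202 ]
 [ 0.6468 -0.0183]] [ 0.5567 -0.113 ] 0.12874114180037324
clem 561 ((0.599281907081604, -0.058447349816560745), (0.07634886354207993, 0.07077299058437347), 2.19046688079834) [[ 0.5598 -0.0245]
 [ 0.5625 -0.0953]
 [ 0.6388 -0.0923]
 [ 0.6361 -0.0216]] [ 0.596  -0.0534] 0.10784022640074613
lem 502 ((0.5027173161506653, -0.061575748026371), (0.07379972189664841, 0.07302646338939667), 1.2110483646392822) [[ 0.4651 -0.0259]
 [ 0.4666 -0.0989]
 [ 0.5404 -0.0973]
 [ 0.5388 -0.0243]] [ 0.5002 -0.0521] 0.09896800542040023
table z 0.00041614644110672303
```

View pics/c0.png

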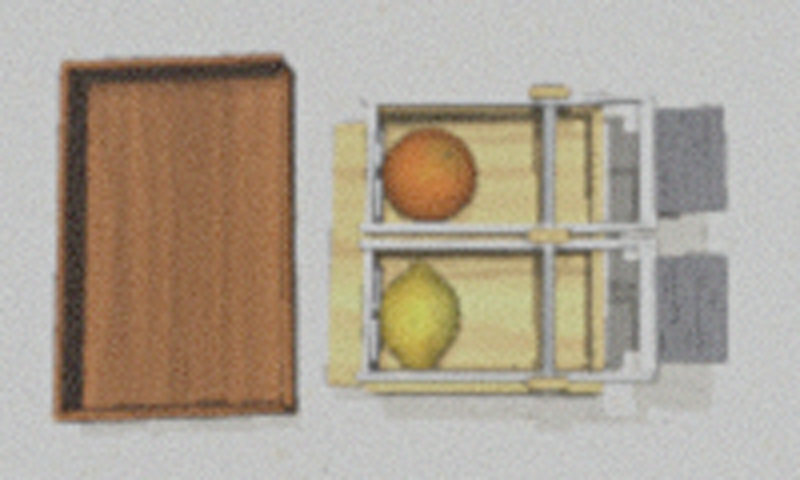

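The measurements agree with the given sizes. The dispenser origin is near (0.554, -0.094) with almost no yaw. The tray is at (0.560, 0.115), turned about +0.06 rad, with a gap of about 58 mm. The clementine is in the far lane. First I'll turn the tool so the open fingers lie along world x, giving a two-point pusher.

```bash
python3 -m creep '[[100,[0,0,0],0.3],[100,[0,0,0],0.6],[100,[0,0,0],0.9],[100,[0,0,0],1],[100,[0,0,0],1]]' && python3 -m creep '[[100,[0,0,0],0.3],[100,[0,0,0],0.6],[100,[0,0,0],0.9],[100,[0,0,0],1],[100,[0,0,0],1]]' && python3 -m creep '[[100,[0,0,0],0.21],[100,[0,0,0],0.21],[100,[0,0,0],0.21]]' && python3 -c "
from h import *
o=robot.get_obs();print(o['eef_rot'].round(3) if hasattr(o['eef_rot'],'round') else o['eef_rot'],o['q'])"
```

```text
time_s: 0.6
tcp_pos: [0.3259, 0.6472, 0.2526]
eef_rot: [[-0.568, 0.823, -0.0], [0.823, 0.568, -0.001], [-0.001, -0.001, -1.0]]
force: [0.5, -0.2, 0.1]
finger_gap: 0.0857
grasp_force: 0.0
time_s: 1.1
tcp_pos: [0.3259, 0.6473, 0.2528]
eef_rot: [[-0.105, 0.994, -0.0], [0.994, 0.105, -0.001], [-0.001, -0.0, -1.0]]
force: [-0.4, 0.7, -0.2]
finger_gap: 0.0851
grasp_force: 0.0
time_s: 1.4
tcp_pos: [0.3262, 0.6474, 0.2531]
eef_rot: [[-0.002, 1.0, -0.0], [1.0, 0.002, -0.0], [-0.0, -0.0, -1.0]]
force: [-0.4, 0.3, 0.2]
finger_gap: 0.0852
grasp_force: 0.0
[[-0.002  1.    -0.   ]
 [ 1.     0.002 -0.   ]
 [-0.    -0.    -1.   ]] [-1.38355625  0.61314114  0.34334399  1.61811013 -0.24000794  0.95249963
 -0.95589948]
```

```bash
python3 -m creep '[[100,[-0.4,0.23,0],0],[100,[-0.8,0.46,0],0],[100,[-0.98,0.58,0],0]]' && python3 -m creep '[[100,[-0.4,0.23,0],0],[100,[-0.8,0.46,0],0],[100,[-0.98,0.58,0],0]]' && python3 -m creep '[[100,[-0.4,0.23,0],0],[100,[-0.8,0.46,0],0],[100,[-0.98,0.58,0],0]]' && python3 -m creep '[[100,[-0.4,0.23,0],0],[100,[-0.8,0.46,0],0],[100,[-0.98,0.58,0],0],[100,[-0.98,0.58,0],0]]'
```

```text
time_s: 1.7
tcp_pos: [0.3876, 0.5443, 0.2536]
eef_rot: [[0.004, 1.0, 0.002], [1.0, -0.004, -0.003], [-0.003, 0.002, -1.0]]
force: [-0.1, -0.5, 1.0]
finger_gap: 0.0851
grasp_force: 0.0
time_s: 2.0
tcp_pos: [0.445, 0.4464, 0.2538]
eef_rot: [[0.005, 1.0, 0.001], [1.0, -0.005, -0.002], [-0.002, 0.001, -1.0]]
force: [-0.5, -0.2, -0.1]
finger_gap: 0.0852
grasp_force: 0.0
time_s: 2.3
tcp_pos: [0.5026, 0.3483, 0.2538]
eef_rot: [[0.005, 1.0, 0.002], [1.0, -0.005, -0.002], [-0.002, 0.002, -1.0]]
force: [0.6, -0.2, 0.4]
finger_gap: 0.0857
grasp_force: 0.0
time_s: 2.7
tcp_pos: [0.5606, 0.2504, 0.2539]
eef_rot: [[0.007, 1.0, 0.002], [1.0, -0.007, -0.001], [-0.001, 0.002, -1.0]]
force: [-0.1, -0.2, 0.1]
finger_gap: 0.0854
grasp_force: 0.0
```

```bash
python3 -m creep '[[100,[0,0,0.4],0],[100,[0,0,0.8],0],[100,[0,0,1],0],[100,[0,0,1],0]]' && python3 -m creep '[[100,[0,0,0.4],0],[100,[0,0,0.8],0],[100,[0,0,1],0],[100,[0,0,1],0]]' && python3 -m creep '[[100,[0,0,0.1],0],[100,[0,0,0.2],0],[100,[0,0,0.2],0],[100,[-0.15,0,0.2],0],[100,[-0.25,0,0.2],0],[100,[-0.35,0,0.2],0],[100,[-0.4,0,0.2],0],[100,[-0.45,0,0.2],0],[100,[-0.5,0,0.2],0],[100,[-0.5,0,0.2],0]]'
python3 - <<'E'
from h import *
grab('top','top1')
E
```

```text
time_s: 3.1
tcp_pos: [0.5547, 0.2566, 0.1501]
eef_rot: [[-0.003, 1.0, -0.007], [1.0, 0.003, -0.002], [-0.002, -0.007, -1.0]]
force: [-0.1, -1.0, -0.2]
finger_gap: 0.0853
grasp_force: 0.0
time_s: 3.5
tcp_pos: [0.5564, 0.2563, 0.0518]
eef_rot: [[-0.001, 1.0, -0.004], [1.0, 0.001, -0.0], [-0.0, -0.004, -1.0]]
force: [0.1, -0.5, 0.0]
finger_gap: 0.0854
grasp_force: 0.0
time_s: 4.5
tcp_pos: [0.5579, 0.2043, 0.0333]
eef_rot: [[0.002, 1.0, -0.0], [1.0, -0.002, -0.0], [-0.0, -0.0, -1.0]]
force: [0.3, 0.0, -0.2]
finger_gap: 0.085
grasp_force: 0.0
```

View pics/top1.png

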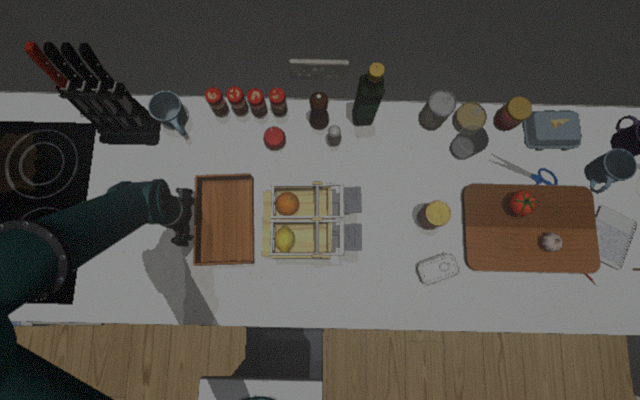

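The gripper sits behind the tray at (182,217), centred on it and still clear. Now I'll push slowly.

```bash
python3 -m creep '[[100,[-0.05,0,0],0],[100,[-0.1,0,0],0],[100,[-0.15,0,0],0],[100,[-0.2,0,0],0],[100,[-0.25,0,0],0],[100,[-0.3,0,0],0],[100,[-0.35,0,0],0],[100,[-0.4,0,0],0],[100,[-0.44,0,0],0],[100,[-0.47,0,0],0],[100,[-0.5,0,0],0],[100,[-0.5,0,0],0]]'
cat > t.py <<'E'
from h import *
import sys
np.set_printoptions(precision=4,suppress=True)
f=grab('top',sys.argv[1]);W=cloud(f);x,y,z=W[...,0],W[...,1],W[...,2]
im=f['image'].astype(int)
m=np.zeros(z.shape,bool);m[165:272,190:275]=1;m&=(z>.03)&(z<.062)&(y>.05)&(y<.21)&(im[...,2]-im[...,0]>25)
P=np.c_[x[m],y[m]]
# back wall outer edge, per x column
for lo,hi in((.46,.50),(.50,.54),(.58,.62),(.62,.66)):
    s=P[(P[:,0]>lo)&(P[:,0]<hi)]; print(lo,hi,np.percentile(s[:,1],[50,90,99]) if len(s) else None)
E
python3 t.py top2
```

```text
time_s: 5.75
tcp_pos: [0.5577, 0.1543, 0.0333]
eef_rot: [[0.002, 1.0, -0.0], [1.0, -0.002, -0.001], [-0.001, -0.0, -1.0]]
force: [-0.2, 1.0, -0.5]
finger_gap: 0.0853
grasp_force: 0.7
0.46 0.5 [0.1397 0.1419 0.1421]
0.5 0.54 [0.1391 0.1423 0.1435]
0.58 0.62 [0.1394 0.141  0.1414]
0.62 0.66 [0.1393 0.1417 0.1427]
```

The tray is square, with its back wall at y≈0.142. About 10 mm remain, so I'll push on and watch the force.

```bash
python3 -m creep '[[100,[-0.03,0,0],0],[100,[-0.06,0,0],0],[100,[-0.08,0,0],0],[100,[-0.08,0,0],0]]';python3 -m creep '[[100,[-0.02,0,0],0],[100,[-0.03,0,0],0],[100,[-0.03,0,0],0]]'; python3 t.py top3
```

```text
time_s: 6.2
tcp_pos: [0.5578, 0.1466, 0.0333]
eef_rot: [[0.001, 1.0, -0.0], [1.0, -0.001, -0.0], [-0.0, -0.0, -1.0]]
force: [-0.2, 2.5, -1.2]
finger_gap: 0.0851
grasp_force: 1.0
time_s: 6.5
tcp_pos: [0.5578, 0.144, 0.0333]
eef_rot: [[0.001, 1.0, 0.0], [1.0, -0.001, -0.0], [-0.0, 0.0, -1.0]]
force: [0.4, 2.6, -0.6]
finger_gap: 0.0853
grasp_force: 1.4
0.46 0.5 [0.1296 0.1318 0.1325]
0.5 0.54 [0.1297 0.132  0.1325]
0.58 0.62 [0.1293 0.131  0.1332]
0.62 0.66 [0.1289 0.1318 0.1322]
```

```bash
python3 -m creep '[[100,[-0.02,0,0],0],[100,[-0.03,0,0],0],[100,[-0.03,0,0],0]]';python3 -m creep '[[100,[-0.02,0,0],0],[100,[-0.03,0,0],0],[100,[-0.03,0,0],0]]'
```

```text
time_s: 6.85
tcp_pos: [0.5576, 0.1425, 0.0334]
eef_rot: [[-0.001, 1.0, -0.0], [1.0, 0.001, 0.001], [0.001, -0.0, -1.0]]
force: [-0.1, 5.5, -0.6]
finger_gap: 0.0852
grasp_force: 2.6
time_s: 7.15
tcp_pos: [0.557, 0.1421, 0.0334]
eef_rot: [[-0.004, 1.0, -0.001], [1.0, 0.004, 0.004], [0.004, -0.001, -1.0]]
force: [-2.3, 8.6, 0.5]
finger_gap: 0.0854
grasp_force: 4.6
```

The motion has stalled and the force rose to 8.6 N, so the tray is seated on the panel. I'll back off, go up and shut the fingers.

```bash
python3 -m creep '[[100,[0.1,0,0],0],[100,[0.3,0,0],0],[100,[0.6,0,0],0],[100,[0.6,0,-0.4],0],[100,[0.6,0,-0.8],0],[100,[0.6,0,-1],0],[100,[0.6,0,-1],0]]' && python3 -m creep '[[0,[0,0,-0.4],0],[0,[0,0,-0.8],0],[0,[0,0,-1],0],[0,[0,0,-1],0]]' && python3 -m creep '[[0,[0,0,-0.4],0],[0,[0,0,-0.5],0],[0,[0,0,-0.5],0],[0,[0,0,-0.5],0]]'; python3 t.py top4
```

```text
time_s: 7.85
tcp_pos: [0.5603, 0.1972, 0.1365]
eef_rot: [[0.003, 1.0, 0.007], [1.0, -0.003, 0.001], [0.001, 0.007, -1.0]]
force: [-0.6, -1.0, -0.1]
finger_gap: 0.0854
grasp_force: 0.0
time_s: 8.25
tcp_pos: [0.5597, 0.1973, 0.2355]
eef_rot: [[0.003, 1.0, 0.005], [1.0, -0.003, 0.001], [0.001, 0.005, -1.0]]
force: [0.1, 1.0, -0.3]
finger_gap: 0.0284
grasp_force: 0.0
time_s: 8.65
tcp_pos: [0.5569, 0.1977, 0.2815]
eef_rot: [[0.001, 1.0, -0.003], [1.0, -0.001, -0.001], [-0.001, -0.003, -1.0]]
force: [0.5, -0.1, -0.0]
finger_gap: 0.0001
grasp_force: 0.0
0.46 0.5 [0.1272 0.1295 0.1305]
0.5 0.54 [0.1271 0.1291 0.1306]
0.58 0.62 [0.1273 0.1296 0.1303]
0.62 0.66 [0.1275 0.1307 0.1314]
```

```bash
python3 - <<'E'
import cv2
im=cv2.imread('pics/top4.png')[160:280,180:380]
cv2.imwrite('pics/c4.png',cv2.resize(cv2.convertScaleAbs(im,alpha=1.5),None,fx=4,fy=4,interpolation=2))
E
```

```text
(no output)
```

View pics/c4.png

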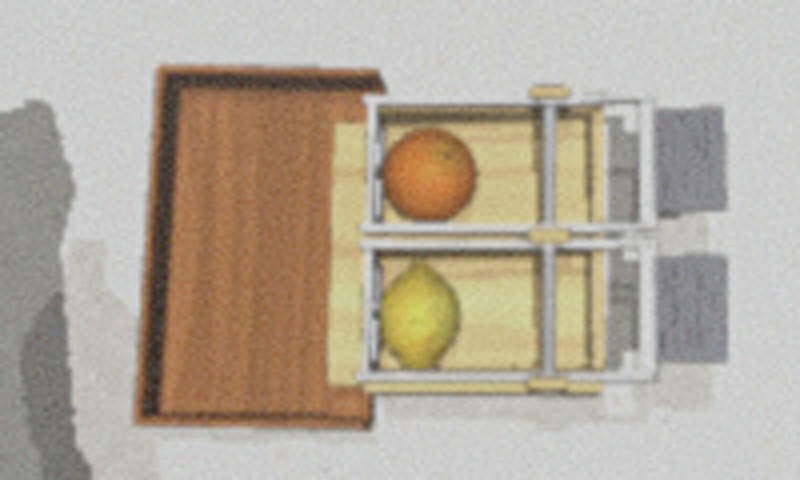

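The tray's low edge is now under the lane floors. Its back wall looks slanted in the crop, from (160,68) to (140,425), so I'll check the yaw of both the tray and the dispenser from picked pixels.

```bash
python3 - <<'E'
from h import *
np.set_printoptions(precision=4,suppress=True)
f=load('top4');K=f['intrinsics'];R=cv2.Rodrigues(f['rvec'])[0];c=-R.T@f['tvec'].ravel();print(R)
def pt(u,v,z):
    d=R.T@np.linalg.inv(K)@[(u+.5)/4-.5+180,(v+.5)/4-.5+160,1];return (c+d*(z-c[2])/d[2])
def yaw(a,b,z,n):
    A,B=pt(*a,z),pt(*b,z);print(n,A,B,'slope dy/dx',(A[1]-B[1])/(A[0]-B[0]))
yaw((160,68),(138,425),.055,'trayback')
yaw((333,122),(328,385),.042,'lanefront')
yaw((724,108),(727,362),.149,'paddle ends')
yaw((655,97),(655,380),.13,'lever back')
yaw((549,92),(549,385),.135,'pivot rod')
yaw((378,103),(380,378),.13,'gate')
W=cloud(f);x,y,z=W[...,0],W[...,1],W[...,2]
m=(x>.43)&(x<.69)&(y>.11)&(y<.15)&(z>.04)&(z<.07)
print(np.polyfit(x[m],y[m],1),m.sum())
for n,(zl,zh,yl,yh) in dict(lane=(.03,.055,-.01,.03)).items():
    for lo in np.arange(.48,.64,.03):
        q=(x>lo)&(x<lo+.03)&(z>zl)&(z<zh)&(y>yl)&(y<yh);print(lo,q.sum(),np.percentile(y[q],[95,100]))
E
```

```text
[[ 0.0218 -0.9997  0.0057]
 [-0.9833 -0.0225 -0.1804]
 [ 0.1805 -0.0017 -0.9836]]
trayback [0.6706 0.1285 0.055 ] [0.4343 0.1268 0.055 ] slope dy/dx 0.007458362209596989
lanefront [0.6389 0.0125 0.042 ] [0.4628 0.0075 0.042 ] slope dy/dx 0.02844023478319041
paddle ends [ 0.6313 -0.2396  0.149 ] [ 0.4782 -0.2415  0.149 ] slope dy/dx 0.01260712691476279
lever back [ 0.6415 -0.199   0.13  ] [ 0.4675 -0.2005  0.13  ] slope dy/dx 0.009174596325096783
pivot rod [ 0.642  -0.1331  0.135 ] [ 0.463  -0.1369  0.135 ] slope dy/dx 0.021653475898428653
gate [ 0.6337 -0.0273  0.13  ] [ 0.465  -0.0355  0.13  ] slope dy/dx 0.048893617336857556
[-0.0001  0.1265] 345
0.48 84 [0.0082 0.0091]
0.51 81 [0.009  0.0099]
0.54 77 [0.0084 0.0086]
0.5700000000000001 86 [0.0097 0.01  ]
0.6000000000000001 86 [0.0109 0.0116]
0.6300000000000001 21 [0.009  0.0094]
```

Both are square: the tray yaw is about 0.00–0.01 rad and the dispenser about 0.02. The tray's low edge is at y≈-0.021 and the panel at y≈-0.020. The far paddle's middle is near (0.599, -0.217), so I'll go above it.

```bash
python3 -m creep '[[0,[-0.4,0.04,0],0],[0,[-0.8,0.08,0],0],[0,[-0.83,0.09,0],0]]' && python3 -m creep '[[0,[-0.4,0.04,0],0],[0,[-0.8,0.08,0],0],[0,[-0.83,0.09,0],0]]' && python3 -m creep '[[0,[-0.4,0.04,0],0],[0,[-0.8,0.08,0],0],[0,[-0.83,0.09,0],0]]' && python3 -m creep '[[0,[-0.4,0.04,0],0],[0,[-0.8,0.08,0],0],[0,[-0.83,0.09,0],0]]' && python3 -m creep '[[0,[-0.4,0.04,0],0],[0,[-0.8,0.08,0],0],[0,[-0.83,0.08,0],0],[0,[-0.83,0.08,0],0],[0,[-0.83,0.08,0],0]]'
```

```text
time_s: 9.0
tcp_pos: [0.566, 0.1078, 0.2818]
eef_rot: [[0.01, 1.0, -0.003], [1.0, -0.01, -0.005], [-0.005, -0.003, -1.0]]
force: [-0.4, -0.2, -0.3]
finger_gap: -0.0002
grasp_force: 0.0
time_s: 9.3
tcp_pos: [0.5749, 0.0254, 0.2822]
eef_rot: [[0.01, 1.0, -0.002], [1.0, -0.01, -0.004], [-0.004, -0.002, -1.0]]
force: [0.5, -0.5, -1.1]
finger_gap: 0.0001
grasp_force: 0.0
time_s: 9.6
tcp_pos: [0.5838, -0.0571, 0.2824]
eef_rot: [[0.01, 1.0, -0.001], [1.0, -0.01, -0.004], [-0.004, -0.001, -1.0]]
force: [0.2, -0.6, -0.7]
finger_gap: 0.0001
grasp_force: 0.0
time_s: 9.9
tcp_pos: [0.5927, -0.1397, 0.2826]
eef_rot: [[0.009, 1.0, -0.001], [1.0, -0.009, -0.004], [-0.004, -0.001, -1.0]]
force: [-0.3, -0.2, 0.1]
finger_gap: 0.0004
grasp_force: 0.0
time_s: 10.4
tcp_pos: [0.6015, -0.2142, 0.2822]
eef_rot: [[-0.001, 1.0, -0.002], [1.0, 0.001, 0.002], [0.002, -0.002, -1.0]]
force: [0.1, 0.4, -0.0]
finger_gap: -0.0001
grasp_force: 0.0
```

```bash
python3 -m creep '[[0,[-0.03,0,0.4],0],[0,[-0.03,0,0.8],0],[0,[-0.03,0,1],0],[0,[-0.03,0,1],0]]' && python3 -m creep '[[0,[0,0,0.05],0],[0,[0,0,0.1],0],[0,[0,0,0.15],0],[0,[0,0,0.2],0],[0,[0,0,0.25],0],[0,[0,0,0.25],0]]'
```

```text
time_s: 10.8
tcp_pos: [0.5995, -0.2157, 0.1796]
eef_rot: [[-0.002, 1.0, -0.007], [1.0, 0.003, 0.004], [0.004, -0.007, -1.0]]
force: [-0.3, -0.7, 0.3]
finger_gap: 0.0002
grasp_force: 0.0
time_s: 11.4
tcp_pos: [0.6016, -0.2201, 0.1581]
eef_rot: [[0.001, 1.0, 0.0], [1.0, -0.001, -0.0], [-0.0, 0.0, -1.0]]
force: [0.9, -0.3, 1.2]
finger_gap: 0.0
grasp_force: 0.5
```

The paddle is in contact. I'll press on down to about 0.55 rad and hold.

```bash
python3 -m creep '[[0,[0,0,0.08],0],[0,[0,0,0.16],0],[0,[0,0,0.24],0],[0,[0,0,0.32],0],[0,[0,0,0.33],0],[0,[0,0,0.33],0],[0,[0,0,0.33],0],[0,[0,0,0.33],0],[0,[0,0,0.33],0],[0,[0,0,0.33],0]]'
python3 - <<'E'
from h import *
f=grab('top','top5')
cv2.imwrite('pics/c5.png',cv2.resize(cv2.convertScaleAbs(f['image'][150:290,160:400],alpha=1.5),None,fx=3,fy=3,interpolation=2))
E
```

```text
time_s: 12.4
tcp_pos: [0.6014, -0.2197, 0.1255]
eef_rot: [[0.001, 1.0, 0.0], [1.0, -0.001, 0.0], [0.0, 0.0, -1.0]]
force: [0.5, 2.2, 5.6]
finger_gap: 0.0002
grasp_force: 1.9
```

View pics/c5.png

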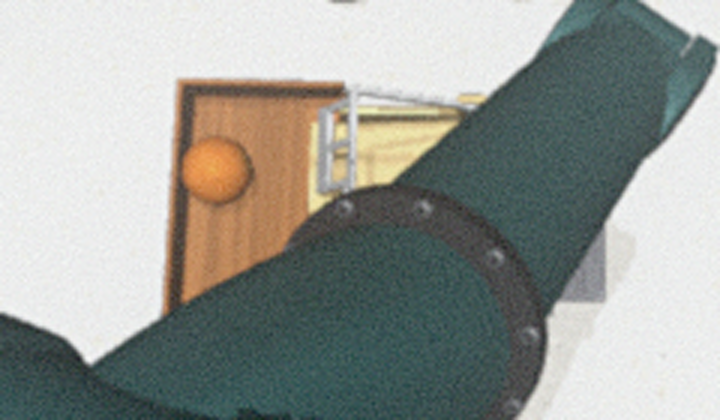

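The clementine is out and in the tray at (217,172), and the far gate is raised. Next I'll release the paddle slowly and retreat upward.

```bash
python3 -m creep '[[0,[0,0,-0.1],0],[0,[0,0,-0.2],0],[0,[0,0,-0.3],0],[0,[0,0,-0.4],0],[0,[0,0,-0.5],0],[0,[0,0,-0.7],0],[0,[0,0,-1],0],[0,[0,0,-1],0]]' && python3 -m creep '[[0,[0,0,-0.4],0],[0,[0,0,-0.8],0],[0,[0,0,-1],0],[0,[0,0,-1],0]]' && python3 -m creep '[[0,[-0.4,0,0],0],[0,[-0.8,0,0],0],[0,[-1,0,0],0],[0,[-1,0,0],0]]' && python3 -m creep '[[0,[-0.4,0,0],0],[0,[-0.8,0,0],0],[0,[-1,0,0],0],[0,[-1,0,0],0]]' && python3 -m creep '[[0,[-0.4,0,0],0],[0,[-0.8,0,0],0],[0,[-1,0,0],0],[0,[-1,0,0],0],[0,[-1,0,0],0],[0,[-1,0,0],0],[0,[-1,0,0],0],[0,[-1,0,0],0],[0,[-1,0,0],0]]'
python3 t.py top6; python3 - <<'E'
from h import *
f=load('top6')
cv2.imwrite('pics/c6.png',cv2.resize(cv2.convertScaleAbs(f['image'][110:300,160:460],alpha=1.5),None,fx=2.6,fy=2.6,interpolation=2))
W=cloud(f)
for n,s in dict(clem=(slice(199,211),slice(226,236)),pf=(slice(190,208),slice(348,358)),pn=(slice(228,246),slice(348,358))).items(): print(n,np.nanmedian(W[s].reshape(-1,3),0))
E
```

```text
time_s: 13.25
tcp_pos: [0.6035, -0.2203, 0.2293]
eef_rot: [[0.0, 1.0, 0.006], [1.0, -0.0, -0.001], [-0.001, 0.006, -1.0]]
force: [0.7, -0.7, -0.1]
finger_gap: 0.0001
grasp_force: 0.0
time_s: 13.65
tcp_pos: [0.6029, -0.2201, 0.3285]
eef_rot: [[0.0, 1.0, 0.006], [1.0, -0.0, -0.001], [-0.001, 0.006, -1.0]]
force: [-0.3, 0.2, -1.1]
finger_gap: 0.0
grasp_force: 0.0
time_s: 14.05
tcp_pos: [0.5989, -0.3236, 0.3234]
eef_rot: [[0.007, 1.0, -0.004], [1.0, -0.007, -0.001], [-0.001, -0.004, -1.0]]
force: [-1.2, 0.8, 1.2]
finger_gap: -0.0001
grasp_force: 0.0
time_s: 14.45
tcp_pos: [0.5995, -0.4222, 0.3239]
eef_rot: [[0.005, 1.0, -0.003], [1.0, -0.005, -0.0], [-0.0, -0.003, -1.0]]
force: [-0.5, -0.3, 0.0]
finger_gap: -0.0005
grasp_force: 0.0
time_s: 15.35
tcp_pos: [0.6016, -0.519, 0.3255]
eef_rot: [[-0.0, 1.0, 0.0], [1.0, 0.0, 0.0], [0.0, 0.0, -1.0]]
force: [0.6, 0.4, -0.2]
finger_gap: -0.0
grasp_force: 0.0
0.46 0.5 [0.1271 0.1289 0.1304]
0.5 0.54 [0.1275 0.1298 0.1306]
0.58 0.62 [0.0884 0.127  0.1308]
0.62 0.66 [0.1275 0.1295 0.1308]
clem [0.59351663 0.09233098 0.06512397]
pf [ 0.60082904 -0.22075893  0.15082569]
pn [ 0.50975901 -0.22027837  0.15019057]
```

View pics/c6.png

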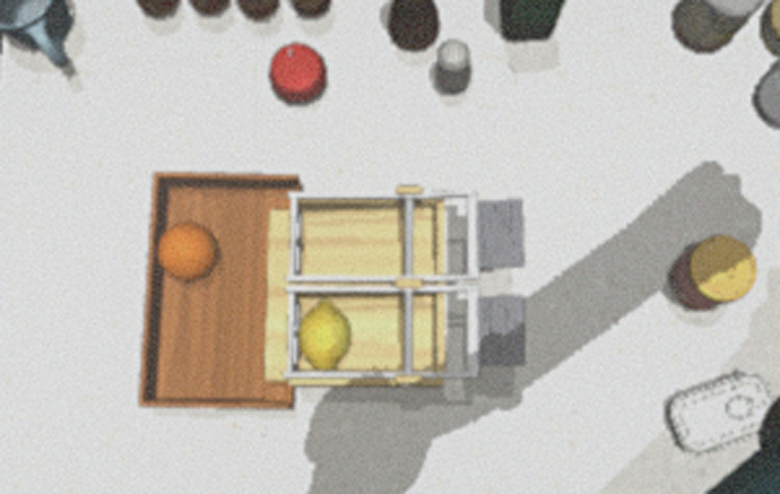

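The clementine lies in the tray at (187,251). The gates are shut with both paddles at 0.150 m, the lemon is in place, and the tray hasn't moved. I'll check that the clementine is at rest, then hand in.

```bash
python3 -m creep '[[0,[0,0,0],0],[0,[0,0,0],0],[0,[0,0,0],0],[0,[0,0,0],0],[0,[0,0,0],0],[0,[0,0,0],0],[0,[0,0,0],0],[0,[0,0,0],0],[0,[0,0,0],0],[0,[0,0,0],0]]' >/dev/null; python3 - <<'E'
from h import *
a=load('top6');b=grab('top','top7')
c=[]
for f in(a,b):
    im=f['image'].astype(int)[170:270,190:260];m=(im[...,2]-im[...,0]>.75*im[...,2])&(im[...,2]>110);v,u=np.nonzero(m);c.append((u.mean(),v.mean(),m.sum()))
print(c)
if np.hypot(c[0][0]-c[1][0],c[0][1]-c[1][1])<1: print(robot.sign_off())
E
```

```text
[(np.float64(nan), np.float64(nan), np.int64(0)), (np.float64(nan), np.float64(nan), np.int64(0))]<stdin>:5: RuntimeWarning: Mean of empty slice.
  ret = ret.dtype.type(ret / rcount)
```

```bash
python3 - <<'E'
from h import *
a=load('top6');b=load('top7');c=[]
for f in(a,b):
    W=cloud(f);x,y,z=W[...,0],W[...,1],W[...,2]
    m=(x>.5)&(x<.66)&(y>.03)&(y<.118)&(z>.035)&(z<.08);c.append((x[m].mean(),y[m].mean(),m.sum()))
print(c)
if np.hypot(c[0][0]-c[1][0],c[0][1]-c[1][1])<.002: print(robot.sign_off())
E
```

```text
[(np.float64(0.5904860453572316), np.float64(0.0901292046113451), np.int64(403)), (np.float64(0.5904956289699714), np.float64(0.09018882747101824), np.int64(402))]
the job is handed in; nothing more can be done
None
```

The job is handed in (no verdict came back): the tray sits squarely against the dispenser, the clementine is at rest in it, both gates are shut, and the lemon is still in its lane.

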